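Clear the firebricks and tip the brass fittings into the box

TASK

Clear every firebrick off the tipping station, also the one damming the tray, and lay them side by side on the terracotta slab, none stacked or standing on end; stand the wooden box squarely on the yellow-outlined square under the tray's lip. Only then lift the red handle to tip the tray steeply until all the brass fittings have slid off into the box, and lower the tray fully level again. At the end every fitting lies in the box, the box stands on its square, the bricks lie on the slab, and the flux jar, copper pot and brush are left alone.

Things in the scene. Friction and masses are not known exactly. Their poses are not given: they have to be found in the camera images.
- station: fixed green tipping station. Origin: on the table, under the tray's middle; -y is the pouring direction. 4 mm base plate: x -135..135, y -235..90 mm. Two upright cheeks (x = +-64 mm, y -30..80, up to z 100) carry the tray; their arms reach forward to the lip (y -80) with their underside 86 mm above the table, so the box must be slid in from the front beneath arms and lip.
- catch (a point): centre of the yellow-outlined square (176 mm) on the base plate below and in front of the tray's lip, on the plate's top (z 4 mm), 50 mm in front (-y of the station) of the lip; same axes as the station
- tray (a joint): angle of the steel tray about its lip: 0 = level, grows as the handle end is lifted, stop at 1.1 rad. The stiff hinge holds the tray about where it is left.
- tray_hinge (a point): middle of the hinge line (along the tray's x), at the open lip, underside of the tray, 102 mm above the table. Tray frame: x along the hinge, y from the lip to the handle, z up from the tray. The tray is 160 mm long (y), 129 mm wide inside, floor top 4 mm and rims 32 mm above the hinge; walls at the sides and at the handle end, none at the lip.
- tray_handle (a point): middle of the tray's red handle bar: round, 12 mm thick, 112 mm long along the tray's x, 203 mm from the hinge line and 30 mm above it; 37 mm clear gap between the bar and the tray's end wall. Tray axes.
- slab: fixed terracotta slab on the table, 220 (x) x 200 (y) x 5 mm; origin at the centre of its underside
- woodbox: loose open wooden box, 160 x 160 mm outside, 60 mm high, walls 8 mm, floor 8 mm, 0.35 kg; origin at the centre of its underside
- brick1: loose pale firebrick, 90 (x) x 40 (y) x 30 (z) mm, about 0.15 kg; origin at its centre. Lies in the tray across its lip, as a dam before the brass parts.
- brick2: loose pale firebrick, 90 (x) x 40 (y) x 30 (z) mm, about 0.15 kg; origin at its centre. May be absent. Starts on the station's base plate in front of the tray.
- brick3: loose pale firebrick, 90 (x) x 40 (y) x 30 (z) mm, about 0.15 kg; origin at its centre. May be absent. Starts on the station's base plate in front of the tray.
- brick4: loose pale firebrick, 90 (x) x 40 (y) x 30 (z) mm, about 0.15 kg; origin at its centre. May be absent. Starts on the station's base plate in front of the tray.
- part1: loose brass hexagonal fitting, about 25 mm across, 20 mm high (z), 45 g; origin at its centre (10 mm above its foot). May be absent. Starts in the tray behind the brick.
- part2: loose brass hexagonal fitting, about 25 mm across, 20 mm high (z), 45 g; origin at its centre (10 mm above its foot). May be absent. Starts in the tray behind the brick.
- part3: loose brass hexagonal fitting, about 25 mm across, 20 mm high (z), 45 g; origin at its centre (10 mm above its foot). May be absent. Starts in the tray behind the brick.
- part4: loose brass hexagonal fitting, about 25 mm across, 20 mm high (z), 45 g; origin at its centre (10 mm above its foot). May be absent. Starts in the tray behind the brick.
- part5: loose brass hexagonal fitting, about 25 mm across, 20 mm high (z), 45 g; origin at its centre (10 mm above its foot). May be absent. Starts in the tray behind the brick.
- part6: loose brass hexagonal fitting, about 25 mm across, 20 mm high (z), 45 g; origin at its centre (10 mm above its foot). May be absent. Starts in the tray behind the brick.
- flux: bystander: white flux jar with red cap, 56 mm diameter, 85 mm high; origin at its foot
- pot: bystander: copper pot, 90 mm diameter, 75 mm high; origin at its foot
- wirebrush: bystander: brush lying on the table along its own x; origin under its middle
Mind the look-alikes: they are no part of the job. Leave any blue or purple look-alike of the brick4 alone.

How it is judged:
By the outcome, as a careful person would: the job done as asked, in the order asked, and still so for the second after the job is handed in, with the robot touching nothing.
Of brick2, brick3, brick4 only 2 to 3 are there at a start; the rules pass over those that are not, and their reading is None.
Of part1, part2, part3, part4, part5, part6 only 3 to 6 are there at a start; the rules pass over those that are not, and their reading is None.
At some moment in a run one of brick2, brick3, brick4, woodbox may be knocked a few centimetres aside while the robot is not near it.
Once in a run the grip may slacken for a moment while it holds something.
It also fails if it takes over 208 s, if anything falls off the work surface, if the arm or the gripper's body presses on something with over 40 N, if the wrist force passes 120 N, or if a joint passes its speed limit or range.

ROBOT

A 7-joint arm with a two-finger parallel gripper is mounted at the origin on the work surface. World frame = base frame: x ahead of the robot, y to its left, z up, the work surface at z = 0. Lengths are in m, angles in rad, forces in N, time in s.
With the tool pointing down it reaches from about 0.425 to 1.025 m from the base axis. Payload 3.6 kg.
Tool frame: the origin (TCP) lies midway between the tips of the shut fingers; the grasp point (between the pads) lies 19 mm behind it (ctrl.grasp_offset is the distance from the TCP to the grasp point, in m); z points along the fingers, y is the line along which they close (so a half turn about z gives the same grasp; the last joint's range is limited). The gripper opens to 85 mm and grips with 20 to 120 N. Pads are 22 mm wide; open, the fingers measure 114 mm over their backs; the gripper's body (76 mm by 85 mm) begins 54 mm behind the grasp point. The pads swing forward as they close: fully open they stand 13 mm farther back than shut.
Start: joints at [-1.347, 0.591, 0.048, 1.609, -0.033, 0.943, -0.034], TCP at [0.227, 0.689, 0.231] pointing down, gripper open.
Joint ranges: [-2.69, 2.69], [-0.47, 2.24], [-1.27, 1.36], [0.19, 2.51], [-1.53, 4.68], [0.08, 2.07], [-3.09, 3.09]. Speed limits (rad/s): [2.57, 2.57, 3.14, 3.14, 3.14, 3.14, 3.14].

INTERFACE

Orientations are given as a rotation vector (axis times angle).
In Python, from bench import ctrl, optics, boxes_of gives the robot as it stands.
- The arm moves only by the tool jog_arm, never from a script. Its argument "commands" is text: rows parted by semicolons, each of 5 numbers parted by spaces: the opening, from 0 (shut) to 1 (fully open), then the shift along the tool's x, y, z each as a share of 0.04 m, from -1 to 1, then the turn about the tool's z as a share of 8 degrees, from -1 to 1. In form: gripper x y z twist; .... A call has exactly 10 rows; each row shifts and turns the commanded pose from where the row before left it, along the tool's axes as they then stand; what a row does not reach is not made up. A row lasts 1/8 s, in which the tool goes at most 62.5 mm and 10.7 degrees, less where a joint would pass 70% of its speed; a pose out of reach is approached as far as the arm can. A call with a number of a shift or a turn outside -1 to 1 is refused whole. A call with a gripper value outside its range is refused whole. The fingers move at their own pace and stop on an object; "squeeze" is the grip in N (left out, the last holds). Time passes only in rows, so rows that do not move let the fingers close, or fill a call up. It gives the time, the measured TCP pose, the force, the opening and the grip force at its end, in the units of the state.
- ctrl.observe(): the state, without advancing time (a new reading comes with each control period).
- optics.read_camera(name): name is "scene" or "top" or "wrist"; returns a dict with "img" (384x512x3 uint8, red, green, blue), "fx", "fy", "cx", "cy" (pixels), "R" (3x3) and "t" (3): a world point X has camera coordinates R X + t. Camera axes: x right, y down, z forward; pixel columns grow to the right and rows downward; lengths in m; the calibration is good to about 2 mm. A picture is of the moment at which its call begins. There is no depth.
- ctrl.sign_off(): hands the job in; it is judged then, once.
Trained networks look in a picture, given as the dict that the camera call returned (one of the last four; its "shot" number tells which), for a name from the list of things; names that differ only in an ending like _2 or _b are one class to them, and where a whole thing is asked for, a point or a joint stands for the part that bears it (a point fixed in the world has none). Each returns a list of dicts, best first, with "conf" (0 to 1); they miss things now and then, are a little off and sometimes report something else, mostly with a low value. They report only what shows in the picture. A call takes as long as a camera call. They do not tell look-alikes from the thing itself.
- boxes_of(picture, label): "point" ([x, y, z] in m, in the coordinates of the camera as it stood for that picture, good to about 4 mm: the middle of the surface that is visible of it).
The state is a dict: "clock": time; "q": joint angles; "joint_velocities": joint speeds; "joint_torque": joint torques, N m; "tcp_pos": TCP position; "ee_rot": TCP orientation; "contact_force": force on the tool from outside, world axes, zero at the start; "moment": the same for the moment, N m; "grip_width": finger opening in m; "gripper_force": force on a finger pad.
Only numpy, scipy, OpenCV 4.12 (cv2) and the standard library are available. Lean on these libraries where they do the work, as an engineer would, in place of code of your own. Each camera call takes 0.05 s, during which the arm holds its last target. There are 200 camera calls.

## Working session

There is one attempt and no reset: what is moved stays moved. The work goes in short steps, Python scripts to look and compute and a tool call to move; the robot and the scene stay as the last step left them, time stands still between calls to the robot, and variables do not carry over. Pictures are saved under pics/ and viewed, at most 14 in all, crops included, and the job is handed in when it is done.

Besides the shell and the picture viewer there is one more tool, called after "Request:" as a command line: name --argument value ..., lists and objects as JSON in quotes. jog_arm: Moves the arm, as the interface text tells. Its arguments: {"type":"object","properties":{"commands":{"type":"string"},"squeeze":{"type":"number"}},"required":["commands"]}

```bash
ls; mkdir -p pics
cat > h.py <<'E'
import numpy as np, cv2
from bench import ctrl, optics, boxes_of
from scipy.spatial.transform import Rotation as Rn
def world(p,pt): return np.array(p['R']).T@(np.array(pt)-np.array(p['t']))
def proj(p,X):
    c=np.array(p['R'])@np.array(X)+np.array(p['t']); return np.array([p['fx']*c[0]/c[2]+p['cx'],p['fy']*c[1]/c[2]+p['cy']])
def pix2w(p,u,v,z):
    d=np.array(p['R']).T@np.array([(u-p['cx'])/p['fx'],(v-p['cy'])/p['fy'],1.]); o=-np.array(p['R']).T@np.array(p['t'])
    return o+d*(z-o[2])/d[2]
def save(p,name,crop=None,s=1):
    im=p['img'][:,:,::-1]
    if crop: im=im[crop[1]:crop[3],crop[0]:crop[2]]
    cv2.imwrite('pics/'+name,cv2.resize(im,None,fx=s,fy=s,interpolation=cv2.INTER_CUBIC))
def find(p,l,mc=.2):
    for d in boxes_of(p,l):
        if d['conf']>mc:
            w=world(p,d['point']); print(l,round(d['conf'],2),w.round(3),proj(p,w).round())
E
python3 - <<'E'
from h import *
s=ctrl.observe(); print({k:np.round(v,3) for k,v in s.items()})
for n in ('top','scene'):
    p=optics.read_camera(n); save(p,n+'0.png',s=1.5); print(n)
    np.save(n+'0.npy',p,allow_pickle=True)
    for l in ('station','tray','tray_handle','slab','woodbox','brick1','part1','flux','pot','wirebrush'): find(p,l)
E
```

```text
pics
{'clock': np.float64(0.0), 'q': array([-1.347,  0.592,  0.048,  1.61 , -0.033,  0.943, -0.034]), 'joint_velocities': array([ 0.001,  0.002, -0.   , -0.001, -0.002,  0.   ,  0.001]), 'joint_torque': array([ 1.0000e-03, -5.4869e+01,  1.5460e+00, -1.9812e+01,  9.0000e-03,
        9.0000e-03, -0.0000e+00]), 'tcp_pos': array([0.226, 0.688, 0.23 ]), 'ee_rot': array([-0.497, -3.102,  0.004]), 'contact_force': array([-0.299,  0.94 ,  0.   ]), 'moment': array([0.005, 0.007, 0.009]), 'gripper_force': np.float64(0.0), 'grip_width': np.float64(0.085)}
top
station 0.9 [0.484 0.219 0.006] [197. 206.]
station 0.71 [0.503 0.234 0.136] [183. 197.]
tray 0.58 [0.509 0.303 0.105] [160. 195.]
tray_handle 0.7 [0.506 0.304 0.102] [160. 197.]
tray_handle 0.67 [0.507 0.309 0.124] [156. 196.]
slab 0.69 [ 0.474 -0.122  0.003] [312. 207.]
woodbox 0.84 [ 0.493 -0.369  0.008] [395. 200.]
brick1 0.96 [0.259 0.22  0.03 ] [195. 285.]
brick1 0.82 [0.568 0.114 0.034] [231. 176.]
brick1 0.77 [0.48  0.134 0.029] [225. 206.]
brick1 0.74 [0.503 0.232 0.138] [184. 197.]
brick1 0.56 [0.733 0.072 0.028] [245. 120.]
bric
[... 779 characters left out ...]
8  -0.121  0.008] [216. 190.]
woodbox 0.8 [ 0.488 -0.367  0.015] [138. 186.]
woodbox 0.39 [ 0.768 -0.065  0.037] [221. 279.]
brick1 0.89 [0.263 0.222 0.033] [327. 138.]
brick1 0.88 [0.509 0.235 0.14 ] [338. 184.]
brick1 0.8 [0.485 0.134 0.039] [299. 192.]
brick1 0.79 [0.581 0.11  0.036] [289. 221.]
brick1 0.68 [0.746 0.07  0.036] [272. 275.]
brick1 0.41 [ 0.482 -0.117  0.008] [218. 191.]
part1 0.52 [0.478 0.316 0.125] [366. 179.]
part1 0.46 [0.547 0.296 0.121] [360. 201.]
flux 0.64 [ 0.768 -0.224  0.084] [158. 268.]
pot 0.67 [ 0.763 -0.067  0.038] [220. 277.]
pot 0.43 [0.545 0.299 0.119] [360. 200.]
wirebrush 0.73 [0.746 0.196 0.021] [318. 280.]
wirebrush 0.52 [0.483 0.133 0.035] [298. 192.]
```

View pics/top0.png

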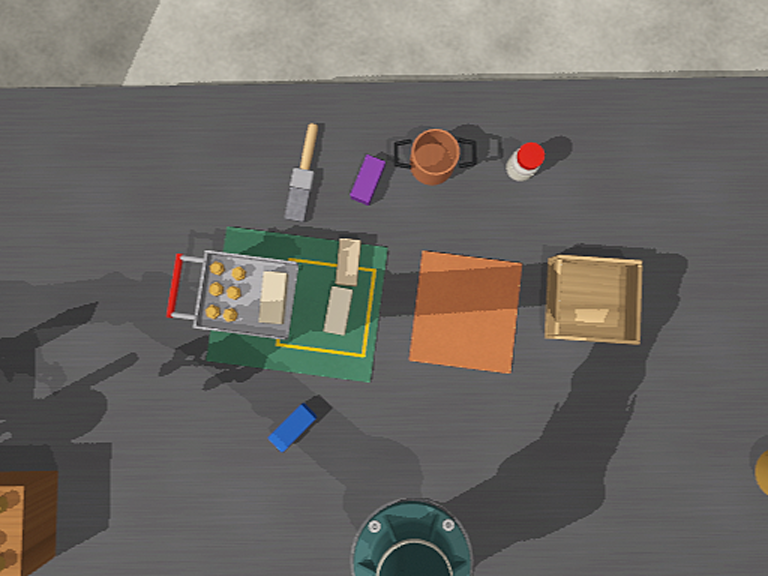

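View pics/scene0.png

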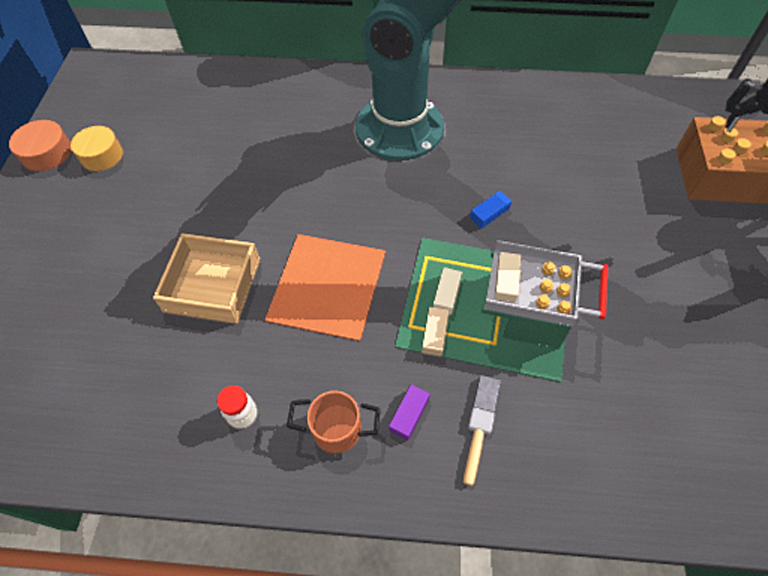

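Both views agree. The pale bricks are at (345,262) and (338,308) on the plate, and the dam brick is at (272,297) in the enlarged top view. The purple (367,179) and blue (293,427) blocks lie off the station, so they are the look-alikes. There are six fittings. Next I'll fit the exact poses.

```bash
cat > fit.py <<'E'
from h import *
from scipy.optimize import minimize
def hull(p,pts): return cv2.convexHull(np.array([proj(p,X) for X in pts],np.float32))
def boxpts(x,y,a,sx,sy,z0,z1):
    c,s=np.cos(a),np.sin(a)
    return [(x+c*i*sx/2-s*j*sy/2,y+s*i*sx/2+c*j*sy/2,z) for i in(-1,1) for j in(-1,1) for z in(z0,z1)]
def fitbox(ps,masks,x0,dims,z0):
    """least-squares silhouette fit: pose(x,y,yaw) of an upright block against masks"""
    best=None
    def cost(v):
        e=0
        for p,m in zip(ps,masks):
            S=4; h=hull(p,boxpts(*v,dims[0],dims[1],z0,z0+dims[2]))
            im=np.zeros((384*S//2,512*S//2),np.uint8)
            cv2.fillConvexPoly(im,np.round(h*S/2*16).astype(np.int32),255,cv2.LINE_AA,4)
            im=cv2.resize(im,(512,384),interpolation=cv2.INTER_AREA)/255.
            e+=np.abs(im-m).sum()/m.sum()
        return e
    for a in x0[2]:
        sim=np.array([[x0[0],x0[1],a],[x0[0]+.012,x0[1],a],[x0[0],x0[1]+.012,a],[x0[0],x0[1],a+.15]])
        r=minimize(cost,sim[0],method='Nelder-Mead',options=dict(initial_simplex=sim,xatol=2e-4,fatol=1e-4,maxiter=150))
        if best is None or r.fun<best.fun: best=r
    return best.x,best.fun/len(ps)
def comp(mask,uv,r=25):
    n,l,st,c=cv2.connectedComponentsWithStats(mask.astype(np.uint8))
    i=1+np.argmin([np.hypot(*(c[k]-uv))+(1e3 if st[k,4]<30 else 0) for k in range(1,n)]); return (l==i).astype(float),c[i],st[i,4]
def pale(p):
    h=cv2.cvtColor(p['img'],cv2.COLOR_RGB2HSV).astype(int); return (h[...,1]>25)&(h[...,1]<95)&(h[...,2]>110)&(h[...,0]>8)&(h[...,0]<30)
def orange(p):
    h=cv2.cvtColor(p['img'],cv2.COLOR_RGB2HSV).astype(int); return (h[...,0]<13)&(h[...,1]>130)&(h[...,2]>60)
def green(p):
    h=cv2.cvtColor(p['img'],cv2.COLOR_RGB2HSV).astype(int); return (h[...,0]>60)&(h[...,0]<90)&(h[...,1]>80)
def red(p):
    h=cv2.cvtColor(p['img'],cv2.COLOR_RGB2HSV).astype(int); return ((h[...,0]<5)|(h[...,0]>175))&(h[...,1]>190)&(h[...,2]>90)
def yellow(p):
    h=cv2.cvtColor(p['img'],cv2.COLOR_RGB2HSV).astype(int); return (h[...,0]>20)&(h[...,0]<32)&(h[...,1]>170)&(h[...,2]>80)
A=np.linspace(-1.2,1.6,5)
E
python3 - <<'E'
from fit import *
top=np.load('top0.npy',allow_pickle=True).item(); sc=np.load('scene0.npy',allow_pickle=True).item()
ps=[top,sc]
for nm,c,z0 in (('b_far',(.573,.112),.004),('b_near',(.482,.134),.004),('dam',(.506,.233),.106)):
    ms=[]
    for p in ps:
        m,cc,n=comp(pale(p),proj(p,(*c,z0+.02))); ms.append(m); print(nm,cc.round(),n)
    for q,mm in zip((ps,ps[:1],ps[1:]),(ms,ms[:1],ms[1:])): v,e=fitbox(q,mm,(*c,A),(.09,.04,.03),z0); print('   ',v.round(4),round(e,3))
for p in ps:
    m,cc,n=comp(orange(p),proj(p,(.477,-.121,.005))); v,e=fitbox([p],[m],(.477,-.121,[0.,.2]),(.22,.2,.005),0.); print('slab',n,v.round(4),round(e,3))
    ct=cv2.findContours(green(p).astype(np.uint8),0,2)[0]; ct=np.vstack([c for c in ct if len(c)>20]); h=cv2.approxPolyDP(cv2.convexHull(ct),5,True)[:,0]; print('green',[(tuple(x),tuple(pix2w(p,*x,.004).round(3)[:2])) for x in h.tolist()])
    yy=np.argwhere(yellow(p))[:,::-1]; w=pix2w
    pts=np.array([pix2w(p,*u,.004)[:2] for u in yy]); pts=pts[(pts[:,1]<.26)&(pts[:,1]>0)&(pts[:,0]>.3)&(pts[:,0]<.65)]; hh=cv2.approxPolyDP(cv2.convexHull((pts*1000).astype(np.float32)),12,True)[:,0]; print('yellow mm',hh.round().tolist())
    m,cc,n=comp(red(p),proj(p,(.5,.42,.13))); u=np.argwhere(m>0)[:,::-1]; r=cv2.minAreaRect(u.astype(np.float32)); bp=cv2.boxPoints(r); e=[(bp[i]+bp[(i+1)%4])/2 for i in range(4)]; print('handle',n,cc.round(1),[pix2w(p,*x,.132).round(3)[:2].tolist() for x in e], pix2w(p,*cc,.132).round(3))
E
```

```text
b_far [232. 174.] 435
b_far [294. 208.] 793
    [ 0.5716  0.1139 -0.1087] 0.307
    [ 0.5731  0.1135 -0.101 ] 0.11
    [ 0.5694  0.1146 -0.1198] 0.487
b_near [225. 207.] 444
b_near [294. 208.] 793
    [0.4798 0.1337 2.9483] 0.313
    [0.4783 0.1338 2.9485] 0.095
    [ 0.5188  0.1244 -0.2425] 0.493
dam [182. 198.] 566
dam [339. 175.] 195
    [ 0.4988  0.2399 -0.1055] 0.96
    [ 0.4995  0.2395 -0.0898] 0.132
    [0.4435 0.2485 2.8973] 1.619
slab 4967 [ 0.4733 -0.1175 -0.1438] 0.032
green [((311, 382), (np.float64(-0.023), np.float64(-0.104))), ((237, 383), (np.float64(-0.022), np.float64(0.106))), ((138, 240), (np.float64(0.386), np.float64(0.393))), ((151, 151), (np.float64(0.651), np.float64(0.357))), ((257, 165), (np.float64(0.603), np.float64(0.039)))]
yellow mm [[585.0, 234.0], [413.0, 257.0], [390.0, 87.0], [561.0, 60.0]]
handle 155 [116.1 190.2] [[0.524, 0.415], [0.579, 0.402], [0.523, 0.405], [0.469, 0.418]] [0.523 0.41  0.132]
slab 3870 [ 0.4734 -0.1177 -0.1417] 0.027
green [((511, 383), (np.float64(0.956), np.float64(0.661))), ((44, 353), (np.float64(0.982), np.float64(-0.486))), ((0, 341), (np.float64(0.964), np.float64(-0.609))), ((45, 0), (np.float64(-0.456), np.float64(-1.038))), ((511, 0), (np.float64(-0.609), np.float64(1.054)))]
yellow mm [[583.0, 233.0], [408.0, 222.0], [388.0, 87.0], [557.0, 59.0]]
handle 117 [401.8 193.4] [[0.522, 0.404], [0.464, 0.418], [0.522, 0.415], [0.577, 0.401]] [0.522 0.41  0.132]
```

```bash
cat > plan.py <<'E'
from h import *
def pose():
    s=ctrl.observe(); R=Rn.from_rotvec(s['ee_rot']).as_matrix(); return s,np.array(s['tcp_pos']),R
def plan(x,y,z,yaw,pos=None,yaw0=None,show=True):
    """units (0.04 m / 8 deg): twist first, then shifts in the turned tool axes. yaw = direction of tool x mod pi"""
    s,p,R=pose()
    a=np.arctan2(R[1,0],R[0,0]) if yaw0 is None else yaw0
    if pos is not None: p=np.array(pos)
    d=(yaw-a+np.pi/2)%np.pi-np.pi/2
    b=a+d; X=np.array([np.cos(b),np.sin(b)]); Y=np.array([np.sin(b),-np.cos(b)])
    D=np.array([x,y])-p[:2]
    print('t=%.1f'%s['clock'],'tcp',p.round(4),'yaw %.3f'%a,'q7 %.2f'%s['q'][6],'tilt %.3f'%np.arccos(-R[2,2]),'F',np.round(s['contact_force'],1),'| twist %.2f  dx %.2f dy %.2f dz %.2f'%(-np.degrees(d)/8,D@X/.04,D@Y/.04,-(z-p[2])/.04))
    return b
E
python3 - <<'E'
from plan import *
b=plan(.479,.134,.15,-.19)
E
```

```text
t=1.1 tcp [0.2266 0.6887 0.2313] yaw 2.824 q7 -0.03 tilt 0.000 F [-0.4 -1.  -0. ] | twist -0.92  dx -8.82 dy -12.43 dz 2.03
```

Request:
jog_arm --commands "0.8 0 0 0 -0.92; 0.8 -0.65 -0.92 0 0; 0.8 -0.65 -0.92 0 0; 0.8 -0.65 -0.92 0 0; 0.8 -0.65 -0.92 0 0; 0.8 -0.65 -0.92 0 0; 0.8 -0.65 -0.92 0 0; 0.8 -0.65 -0.92 0 0; 0.8 -0.65 -0.92 0 0; 0.8 -0.65 -0.92 0 0" --squeeze 60

```text
clock: 2.35
tcp_pos: [0.3948, 0.3182, 0.2317]
ee_rot: [0.297, 3.127, 0.001]
contact_force: [1.0, -1.0, 0.9]
grip_width: 0.0681
gripper_force: 0.0
```

Request:
jog_arm --commands "0.8 -0.6 -0.83 0.2 0; 0.8 -0.6 -0.83 0.4 0; 0.8 -0.6 -0.83 0.4 0; 0.8 -0.6 -0.83 0.5 0; 0.8 -0.6 -0.83 0.5 0; 0.8 0 0 0 0; 0.8 0 0 0 0; 0.8 0 0 0 0; 0.8 0 0 0 0; 0.8 0 0 0 0"

```text
clock: 3.6
tcp_pos: [0.4806, 0.1345, 0.1516]
ee_rot: [0.295, 3.127, 0.001]
contact_force: [-1.0, 0.2, -0.5]
grip_width: 0.0686
gripper_force: 0.0
```

Run:
```python
from plan import *
from fit import *
p=optics.read_camera('wrist'); save(p,'w1.png',s=1.2); np.save('w1.npy',p,allow_pickle=True)
find(p,'brick2'); find(p,'slab')
for c in ((.573,.1135),(.478,.134)):
    m,cc,n=comp(pale(p),proj(p,(*c,.02))); print(cc,n,proj(p,(*c,.034)),fitbox([p],[m],(*c,A),(.09,.04,.03),.004))
plan(.479,.134,.004+.015-.019,-.19)
```

```text
brick2 0.78 [0.495 0.237 0.135] [456. 230.]
brick2 0.68 [0.562 0.113 0.035] [252. 274.]
brick2 0.64 [0.476 0.139 0.032] [262. 177.]
slab 0.82 [ 0.48  -0.056  0.002] [ 60. 210.]
[256.03189692 221.9643008 ] 9468 [254.36885168 284.76327999] (array([ 0.48117478,  0.13409171, -0.19850848]), np.float64(0.4454608712940182))
[256.03189692 221.9643008 ] 9468 [256.8035378  181.18505578] (array([0.48110257, 0.13420481, 2.93981259]), np.float64(0.44534614014596124))
t=3.8 tcp [0.4806 0.1341 0.1514] yaw 2.953 q7 1.08 tilt 0.000 F [-0.   0.4  0.7] | twist 0.01  dx 0.04 dy -0.01 dz 3.79
```

View pics/w1.png

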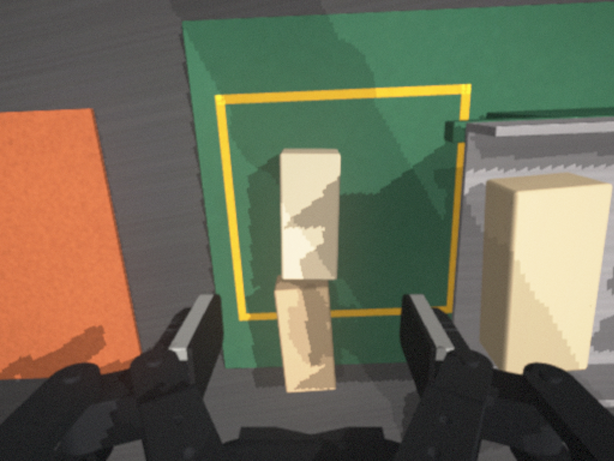

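Nothing has moved. The pale bricks on the plate are at (310,215) and (305,335) in this view, and the dam brick is at right. I'll grasp the nearer plate brick (upper in this view).

Request:
jog_arm --commands "0.8 0 0 0.8 0; 0.8 0 0 0.8 0; 0.8 0 0 0.8 0; 0.8 0 0 0.8 0; 0.8 0 0 0.4 0; 0.8 0 0 0 0; 0.2 0 0 0 0; 0.2 0 0 0 0; 0.2 0 0 0 0; 0.2 0 0 0 0" --squeeze 60

```text
clock: 5.0
tcp_pos: [0.4815, 0.134, 0.0086]
ee_rot: [0.297, 3.125, 0.001]
contact_force: [-0.1, -0.3, 7.4]
grip_width: 0.0387
gripper_force: 61.9
```

Run:
```python
from plan import *
c=np.array([.4733,-.1176]); u=np.array([np.cos(-.1425),np.sin(-.1425)]); v=np.array([-u[1],u[0]])
for k in (-.062,0,.062):
    t=c+k*v; print(k,t.round(3)); plan(*t,.010,-.1425)
print(ctrl.observe()['grip_width'],ctrl.observe()['gripper_force'])
```

```text
-0.062 [ 0.464 -0.179]
t=5.0 tcp [0.4815 0.134  0.0086] yaw 2.952 q7 1.10 tilt 0.002 F [-0.1 -0.3  7.4] | twist -0.34  dx -0.69 dy -7.81 dz -0.04
0 [ 0.473 -0.118]
t=5.0 tcp [0.4815 0.134  0.0086] yaw 2.952 q7 1.10 tilt 0.002 F [-0.1 -0.3  7.4] | twist -0.34  dx -0.69 dy -6.26 dz -0.04
0.062 [ 0.482 -0.056]
t=5.0 tcp [0.4815 0.134  0.0086] yaw 2.952 q7 1.10 tilt 0.002 F [-0.1 -0.3  7.4] | twist -0.34  dx -0.69 dy -4.71 dz -0.04
0.038744668040912686 61.94274544715881
```

Request:
jog_arm --commands "0.2 0 0 -0.7 0; 0.2 0 0 -0.8 -0.34; 0.2 -0.08 -0.97 -0.5 0; 0.2 -0.08 -0.97 0 0; 0.2 -0.08 -0.97 0 0; 0.2 -0.09 -0.98 0 0; 0.2 -0.09 -0.98 0 0; 0.2 -0.09 -0.98 0 0; 0.2 -0.09 -0.98 0 0; 0.2 -0.09 -0.98 0.5 0"

```text
clock: 6.25
tcp_pos: [0.4649, -0.181, 0.0685]
ee_rot: [0.222, 3.13, -0.001]
contact_force: [-0.5, 0.3, -1.7]
grip_width: 0.0388
gripper_force: 66.7
```

Run:
```python
from plan import *
plan(.464,-.179,.010,-.1425)
print(ctrl.observe()['grip_width'],ctrl.observe()['gripper_force'])
```

```text
t=6.2 tcp [ 0.4649 -0.181   0.0685] yaw 3.000 q7 1.64 tilt 0.004 F [-0.5  0.3 -1.7] | twist 0.00  dx 0.03 dy 0.05 dz 1.46
0.038794019530046006 66.72932267189026
```

Request:
jog_arm --commands "0.2 0 0 0.5 0; 0.2 0 0 0.5 0; 0.2 0 0 0.35 0; 0.2 0 0 0.08 0; 0.2 0 0 0 0; 0.65 0 0 0 0; 0.65 0 0 0 0; 0.65 0 0 0 0; 0.65 0 0 -1 0; 0.65 0 0 -1 0"

```text
clock: 7.5
tcp_pos: [0.4634, -0.1792, 0.0907]
ee_rot: [-0.222, -3.132, -0.0]
contact_force: [0.4, -0.8, 0.4]
grip_width: 0.0557
gripper_force: 0.0
```

Request:
jog_arm --commands "0.7 0 0 -1 0; 0.8 0 0.95 -0.5 0; 0.8 0 0.95 0 0; 0.8 0 0.95 0 0; 0.8 0 0.95 0 0; 0.8 0 0.95 0 0; 0.8 0 0.95 0 0; 0.8 0 0.5 0 0; 0.8 0 0 0 0; 0.8 0 0 0 0"

```text
clock: 8.75
tcp_pos: [0.4984, 0.0648, 0.1501]
ee_rot: [-0.224, -3.133, 0.001]
contact_force: [0.2, -0.4, 0.3]
grip_width: 0.0683
gripper_force: 0.0
```

```bash
cat > look.py <<'E'
from plan import *
from fit import *
def bricks(guess,cam='top',dims=(.09,.04,.03)):
    p=optics.read_camera(cam); out=[]
    for c in guess:
        m,cc,n=comp(pale(p),proj(p,(c[0],c[1],c[2]+.03))); v,e=fitbox([p],[m],(*c[:2],A),dims,c[2]); v[2]=(v[2]+np.pi/2)%np.pi-np.pi/2; print('brick',np.round(v,4),'err %.2f n %d'%(e,n)); out.append(v)
    return p,out
E
python3 - <<'E'
from look import *
p,o=bricks([(.464,-.179,.005),(.573,.1135,.004)]); save(p,'t2.png',s=1.2)
plan(o[1][0],o[1][1],.008,o[1][2])
E
```

```text
brick [ 0.4614 -0.1791 -0.1251] err 0.14 n 468
brick [0.5783 0.1045 0.2245] err 3.35 n 108
t=8.8 tcp [0.4984 0.0645 0.1501] yaw 2.998 q7 1.17 tilt 0.001 F [ 0.5  0.8 -0.4] | twist -2.64  dx -2.17 dy 0.53 dz 3.55
```

Run:
```python
from look import *
p,o=bricks([(.573,.1135,.004)],'wrist'); find(p,'brick2')
plan(.573,.1135,.006,-.105)
```

```text
brick [ 0.5754  0.1137 -0.0824] err 0.28 n 4076
brick2 0.8 [ 0.49  -0.159  0.01 ] [ 12. 202.]
brick2 0.59 [0.56  0.106 0.037] [317. 248.]
brick2 0.55 [0.697 0.087 0.004] [306. 349.]
t=8.9 tcp [0.4986 0.0645 0.1501] yaw 2.997 q7 1.17 tilt 0.001 F [ 0.4  0.5 -1.2] | twist -0.28  dx -1.72 dy 1.41 dz 3.60
```

Request:
jog_arm --commands "0.8 0 0 0 -0.28; 0.8 -0.6 0.5 0 0; 0.8 -0.6 0.5 0 0; 0.8 -0.54 0.41 0.5 0; 0.8 0 0 0.8 0; 0.8 0 0 0.8 0; 0.8 0 0 0.8 0; 0.8 0 0 0.66 0; 0.8 0 0 0 0; 0.2 0 0 0 0"

```text
clock: 10.15
tcp_pos: [0.5745, 0.1149, 0.0084]
ee_rot: [0.161, 3.136, 0.001]
contact_force: [-0.8, 0.9, -0.2]
grip_width: 0.0517
gripper_force: 0.0
```

Request:
jog_arm --commands "0.2 0 0 0 0; 0.2 0 0 0 0; 0.2 0 0 0 0; 0.2 0 0 -0.7 0; 0.2 0 0 -0.8 0; 0.2 0 0 -0.5 0; 0.2 0 0 0 0; 0.2 0 0 0 0; 0.2 0 0 0 0; 0.2 0 0 0 0"

```text
clock: 11.4
tcp_pos: [0.5733, 0.115, 0.0868]
ee_rot: [-0.161, -3.136, 0.001]
contact_force: [-0.5, -0.4, -1.6]
grip_width: 0.0392
gripper_force: 61.2
```

Run:
```python
from plan import *
plan(.473,-.1176,.011,-.1425)
print(ctrl.observe()['grip_width'],ctrl.observe()['gripper_force'])
```

```text
t=11.4 tcp [0.5733 0.115  0.0868] yaw 3.039 q7 1.14 tilt 0.002 F [-0.5 -0.4 -1.6] | twist 0.29  dx 1.66 dy -6.11 dz 1.90
0.039209375376448155 61.24094367027283
```

Request:
jog_arm --commands "0.2 0 0 0 0.29; 0.2 0.24 -0.88 0 0; 0.2 0.24 -0.87 0 0; 0.2 0.24 -0.87 0 0; 0.2 0.24 -0.87 0 0; 0.2 0.24 -0.87 0 0; 0.2 0.23 -0.87 0 0; 0.2 0.23 -0.88 0.2 0; 0.2 0 0 0.8 0; 0.2 0 0 0.7 0"

```text
clock: 12.65
tcp_pos: [0.4737, -0.1184, 0.0192]
ee_rot: [0.23, 3.132, -0.001]
contact_force: [0.9, 0.5, -1.9]
grip_width: 0.0387
gripper_force: 61.4
```

Request:
jog_arm --commands "0.2 0 0 0.2 0; 0.2 0 0 0 0; 0.2 0 0 0 0; 0.58 0 0 0 0; 0.58 0 0 0 0; 0.58 0 0 0 0; 0.58 0 0 -1 0; 0.58 0 0 -1 0; 0.6 0 0 -1 0; 0.6 0 0 -1 0"

```text
clock: 13.9
tcp_pos: [0.4729, -0.1173, 0.1731]
ee_rot: [0.225, 3.134, -0.0]
contact_force: [-0.1, -0.4, 0.5]
grip_width: 0.051
gripper_force: 0.0
```

Run:
```python
from look import *
p,o=bricks([(.464,-.179,.005),(.473,-.1176,.005)],'wrist')
p,o=bricks([(.50,.24,.106)],'top')
u=np.array([np.cos(-.14),np.sin(-.14)]); v=np.array([-u[1],u[0]]); lip=np.array([.4865,.159])+.05*v
for x,y,a in [o[0],(.502,.236,-.1)]: d=np.array([x,y])-lip; print('tray frame',d@u,d@v)
plan(.4995,.2395,.25,-.10)
```

```text
brick [ 0.4637 -0.1787 -0.1438] err 0.03 n 5147
brick [ 0.4753 -0.1165 -0.1511] err 0.08 n 4446
brick [ 0.4995  0.2392 -0.1   ] err 0.14 n 561
tray frame 0.001667897068339897 0.03125414163902376
tray frame 0.004603528113689703 0.028409549985358714
t=14.0 tcp [ 0.476  -0.1179  0.1756] yaw 2.998 q7 1.49 tilt 0.009 F [0.4 0.2 0.1] | twist -0.31  dx 0.31 dy 8.95 dz -1.86
```

Request:
jog_arm --commands "0.72 0 0 -0.9 -0.31; 0.72 0.04 1 -0.9 0; 0.72 0.04 1 0 0; 0.72 0.03 1 0 0; 0.72 0.03 1 0 0; 0.72 0.03 1 0 0; 0.72 0.03 1 0 0; 0.72 0.03 1 0 0; 0.72 0.03 1 0 0; 0.72 0.03 0.95 0 0"

```text
clock: 15.25
tcp_pos: [0.4969, 0.2411, 0.2427]
ee_rot: [-0.156, -3.136, 0.001]
contact_force: [0.0, 0.7, 0.4]
grip_width: 0.0612
gripper_force: 0.0
```

Request:
jog_arm --commands "0.72 0 0 0 0; 0.72 0 0 0 0; 0.72 0 0 0 0; 0.72 0 0 0 0; 0.72 0 0 0 0; 0.72 0 0 0 0; 0.72 0 0 0 0; 0.72 0 0 0 0; 0.72 0 0 0 0; 0.72 0 0 0 0"

```text
clock: 16.5
tcp_pos: [0.4975, 0.24, 0.2437]
ee_rot: [-0.157, -3.138, 0.0]
contact_force: [-0.3, 0.6, -0.1]
grip_width: 0.0612
gripper_force: 0.0
```

Run:
```python
from look import *
p,o=bricks([(.4995,.2395,.106)],'wrist'); save(p,'w3.png',s=1.2); find(p,'part1'); find(p,'brick1'); find(p,'tray_handle')
print([proj(p,X) .round()for X in boxpts(*o[0],.09,.04,.106,.136)])
plan(*o[0][:2],.106,o[0][2])
```

```text
brick [ 0.5013  0.2399 -0.1   ] err 0.02 n 5889
part1 0.93 [0.473 0.346 0.12 ] [387. 140.]
part1 0.84 [0.538 0.304 0.117] [336. 218.]
part1 0.72 [0.472 0.316 0.117] [348. 142.]
part1 0.68 [0.511 0.311 0.119] [344. 189.]
part1 0.65 [0.55  0.34  0.119] [378. 228.]
part1 0.61 [0.515 0.341 0.122] [380. 191.]
part1 0.27 [0.711 0.212 0.012] [254. 314.]
brick1 0.66 [0.498 0.24  0.134] [258. 188.]
tray_handle 0.92 [0.5   0.31  0.101] [337. 171.]
tray_handle 0.68 [0.551 0.341 0.119] [378. 229.]
tray_handle 0.44 [ 0.494 -0.037  0.003] [ 27. 174.]
[array([235., 130.]), array([232., 135.]), array([283., 130.]), array([285., 135.]), array([237., 229.]), array([234., 244.]), array([280., 229.]), array([283., 244.])]
t=16.7 tcp [0.4975 0.24   0.2437] yaw 3.042 q7 0.81 tilt 0.000 F [ 0.5 -0.  -0.2] | twist 0.00  dx -0.10 dy 0.01 dz 3.44
```

View pics/w3.png

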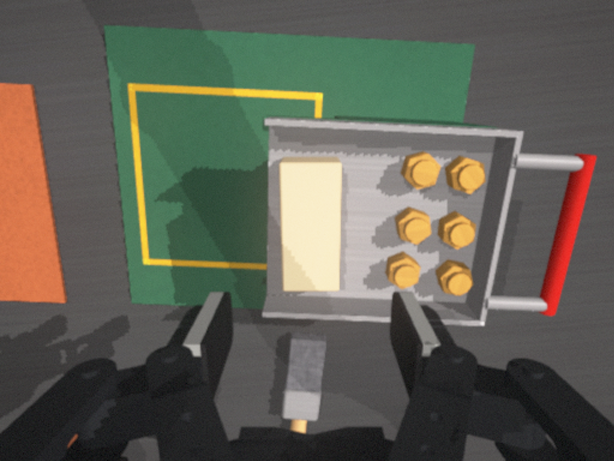

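The brick is alone in the lip half of the tray at (310,225), and the fittings sit behind it with enough room for a finger. I'll grasp it now.

Request:
jog_arm --commands "0.72 -0.08 0 0.6 0; 0.72 0 0 0.6 0; 0.72 0 0 0.6 0; 0.72 0 0 0.6 0; 0.72 0 0 0.5 0; 0.72 0 0 0.4 0; 0.72 0 0 0 0; 0.2 0 0 0 0; 0.2 0 0 0 0; 0.2 0 0 0 0"

```text
clock: 17.95
tcp_pos: [0.5013, 0.2401, 0.1126]
ee_rot: [0.157, 3.136, 0.002]
contact_force: [-0.0, 0.9, 2.8]
grip_width: 0.0391
gripper_force: 61.3
```

Request:
jog_arm --commands "0.2 0 0 0 0; 0.2 0 0 0 0; 0.2 0 0 -0.5 0; 0.2 0 0 -0.8 0; 0.2 0 0 -0.7 0; 0.2 0 0 0 0; 0.2 0 0 0 0; 0.2 0 0 0 0; 0.2 0 0 0 0; 0.2 0 0 0 0"

```text
clock: 19.2
tcp_pos: [0.5004, 0.2396, 0.1911]
ee_rot: [-0.157, -3.137, 0.001]
contact_force: [0.1, 0.3, -1.7]
grip_width: 0.0393
gripper_force: 60.7
```

Run:
```python
from plan import *
plan(.483,-.053,.011,-.1425)
print(ctrl.observe()['grip_width'],ctrl.observe()['gripper_force'])
```

```text
t=19.2 tcp [0.5004 0.2396 0.1911] yaw 3.042 q7 0.79 tilt 0.001 F [ 0.1  0.3 -1.7] | twist 0.31  dx -0.61 dy -7.30 dz 4.50
0.03928469002325099 60.74866533279419
```

Request:
jog_arm --commands "0.2 0 0 0 0.31; 0.2 -0.08 -0.92 0 0; 0.2 -0.08 -0.92 0 0; 0.2 -0.08 -0.91 0.4 0; 0.2 -0.08 -0.91 0.4 0; 0.2 -0.08 -0.91 0.4 0; 0.2 -0.07 -0.91 0.4 0; 0.2 -0.07 -0.91 0.4 0; 0.2 -0.07 -0.91 0.4 0; 0.2 0 0 0.8 0"

```text
clock: 20.45
tcp_pos: [0.4841, -0.057, 0.0639]
ee_rot: [0.237, 3.129, -0.003]
contact_force: [0.0, 0.3, -1.6]
grip_width: 0.0386
gripper_force: 60.9
```

Request:
jog_arm --commands "0.2 0 0 0.8 0; 0.2 0 0 0.5 0; 0.2 0 0 0 0; 0.2 0 0 0 0; 0.58 0 0 0 0; 0.58 0 0 0 0; 0.58 0 0 0 0; 0.58 0 0 -1 0; 0.58 0 0 -1 0; 0.6 0 0 -1 0"

```text
clock: 21.7
tcp_pos: [0.4828, -0.0528, 0.133]
ee_rot: [-0.225, -3.133, 0.0]
contact_force: [0.2, -0.1, -0.5]
grip_width: 0.0514
gripper_force: 0.0
```

Run:
```python
from look import *
p,o=bricks([(.464,-.179,.005),(.474,-.117,.005),(.483,-.053,.005)],'top'); save(p,'t4.png',s=1.4)
find(p,'woodbox')
p2=optics.read_camera('wrist'); save(p2,'w4.png'); 
p=optics.read_camera('scene'); find(p,'woodbox')
plan(.49,-.37,.23,0)
```

```text
brick [ 0.4565 -0.0286  1.5111] err 2.73 n 127
brick [ 0.458  -0.0266  1.472 ] err 2.72 n 127
brick [ 0.4566 -0.0338  1.4742] err 2.73 n 127
woodbox 0.83 [ 0.494 -0.367  0.011] [395. 199.]
woodbox 0.59 [ 0.489 -0.365  0.02 ] [138. 185.]
woodbox 0.32 [ 0.519 -0.119  0.009] [215. 201.]
t=21.9 tcp [ 0.4827 -0.0529  0.1316] yaw 2.998 q7 1.23 tilt 0.000 F [-0.6  0.1  0.8] | twist -1.03  dx -0.18 dy -7.93 dz -2.46
```

View pics/t4.png

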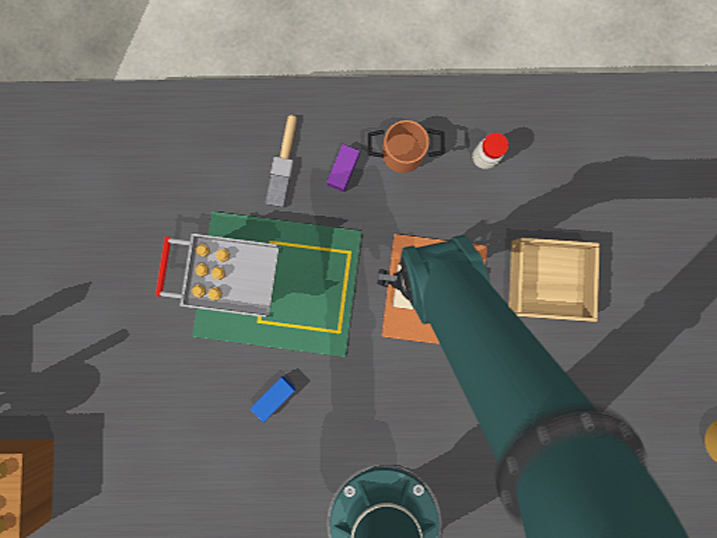

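The plate is clear, the square is empty, and the box is unmoved at (555,280). Next I'll fit the box pose and refine the square.

```bash
cat >> look.py <<'E'
def wood(p,c):
    h=cv2.cvtColor(p['img'],cv2.COLOR_RGB2HSV).astype(int); m=((h[...,0]>9)&(h[...,0]<26)&(h[...,1]>75)&(h[...,2]>60)).astype(np.uint8)
    m=cv2.morphologyEx(m,cv2.MORPH_CLOSE,np.ones((5,5))); m,cc,n=comp(m,proj(p,(*c,.03)))
    k=cv2.findContours(m.astype(np.uint8),0,2)[0][0]; out=np.zeros((384,512),np.uint8); cv2.fillPoly(out,[k],1); return out.astype(float),n
def box(c,cams=('top','scene'),z0=0.,a=(-.15,.1)):
    ps=[optics.read_camera(k) for k in cams]; ms=[]
    for p in ps:
        m,n=wood(p,c); ms.append(m); v,e=fitbox([p],[m],(*c,a),(.16,.16,.06),z0); print('box',v.round(4),'err %.3f n %d'%(e,n))
    v,e=fitbox(ps,ms,(*c,a),(.16,.16,.06),z0); print('box both',v.round(4),'err %.3f'%e); return ps,v
E
python3 - <<'E'
from look import *
ps,v=box((.49,-.37)); p=ps[0]
yy=np.argwhere(yellow(p))[:,::-1]
pts=np.array([pix2w(p,*u,.004)[:2] for u in yy]); pts=pts[(pts[:,1]<.24)&(pts[:,1]>0)&(pts[:,0]>.3)&(pts[:,0]<.65)]
u=np.array([np.cos(-.14),np.sin(-.14)]); w=np.array([-u[1],u[0]]); q=np.c_[pts@u,pts@w]
print('front edge y',np.percentile(q[q[:,1]<q[:,1].min()+.012,1],[5,50,95]).round(4))
for s in (1,-1):
    e=q[(s*q[:,0])>(s*q[:,0]).max()-.012]; f=np.polyfit(e[:,1],e[:,0],1); print('side',np.median(e[:,0]).round(4),'slope',f[0].round(3))
e=q[q[:,1]<q[:,1].min()+.012]; print('slope front',np.polyfit(e[:,0],e[:,1],1)[0].round(3), 'catch guess',np.array([.4865,.159])@u,np.array([.4865,.159])@w)
E
```

```text
box [ 0.4911 -0.3582 -0.0821] err 0.035 n 3555
box [ 0.4917 -0.3586 -0.0865] err 0.026 n 3142
box both [ 0.4913 -0.3586 -0.0876] err 0.031
front edge y [0.1381 0.1408 0.1441]
side 0.545 slope 0.012
side 0.3752 slope -0.001
slope front -0.007 catch guess 0.45955272692901433 0.22533206867223035
```

Run:
```python
from look import *
plan(.4849,-.4343,.028,-.087)
```

```text
t=22.1 tcp [ 0.4821 -0.0528  0.1307] yaw 2.998 q7 1.23 tilt 0.002 F [ 0.9 -0.1 -0.5] | twist -0.40  dx -0.90 dy -9.50 dz 2.57
```

Request:
jog_arm --commands "0.4 0 0 -0.5 -0.4; 0.4 -0.1 -1 0 0; 0.4 -0.1 -1 0 0; 0.4 -0.1 -1 0 0; 0.4 -0.1 -1 0 0; 0.4 -0.1 -1 0 0; 0.4 -0.1 -1 0 0; 0.4 -0.1 -1 0 0; 0.4 -0.1 -1 0 0; 0.4 -0.1 -1 0 0"

```text
clock: 23.3
tcp_pos: [0.4868, -0.4152, 0.1497]
ee_rot: [-0.137, -3.136, -0.003]
contact_force: [0.8, -0.6, 0.4]
grip_width: 0.0341
gripper_force: 0.0
```

Request:
jog_arm --commands "0.4 0 -0.5 0 0; 0.4 0 0 0 0; 0.4 0 0 0 0; 0.4 0 0 0 0; 0.4 0 0 0 0; 0.4 0 0 0 0; 0.4 0 0 0 0; 0.4 0 0 0 0; 0.4 0 0 0 0; 0.4 0 0 0 0"

```text
clock: 24.55
tcp_pos: [0.4858, -0.4346, 0.1517]
ee_rot: [0.137, 3.139, -0.0]
contact_force: [0.1, -0.1, 0.3]
grip_width: 0.0342
gripper_force: 0.0
```

Run:
```python
from look import *
ps,v=box((.4915,-.3585),('scene',))
x,y,a=v; fw=(x+.076*np.sin(a),y-.076*np.cos(a)); print(fw)
plan(*fw,.028,a)
bricks([(.464,-.179,.005),(.474,-.117,.005),(.483,-.053,.005)],'top')
```

```text
box [ 0.4917 -0.3586 -0.0867] err 0.026 n 3141
box both [ 0.4917 -0.3586 -0.0867] err 0.026
(np.float64(0.485070131712372), np.float64(-0.4342863441217214))
t=24.6 tcp [ 0.4858 -0.4345  0.1517] yaw 3.054 q7 1.95 tilt 0.000 F [-0.6 -0.6  0.3] | twist -0.01  dx 0.02 dy 0.00 dz 3.09
brick [ 0.4613 -0.1789 -0.1312] err 0.13 n 473
brick [ 0.4717 -0.1174 -0.1356] err 0.13 n 453
brick [ 0.4826 -0.0527 -0.1457] err 0.10 n 447
```

Request:
jog_arm --commands "0.4 0 0 0.7 0; 0.4 0 0 0.7 0; 0.4 0 0 0.7 0; 0.4 0 0 0.6 0; 0.4 0 0 0.39 0; 0.4 0 0 0 0; 0 0 0 0 0; 0 0 0 0 0; 0 0 0 0 0; 0 0 0 0 0" --squeeze 90

```text
clock: 25.9
tcp_pos: [0.4866, -0.4351, 0.0294]
ee_rot: [0.137, 3.137, -0.002]
contact_force: [0.1, 0.8, 6.0]
grip_width: 0.0066
gripper_force: 88.5
```

Request:
jog_arm --commands "0 0 0 0 0; 0 0 0 0 0; 0 0 0 -0.2 0; 0 0 0 -0.3 0; 0 0 0 -0.4 0; 0 0 0 -0.5 0; 0 0 0 -0.5 0; 0 0 0 0 0; 0 0 0 0 0; 0 0 0 0 0"

```text
clock: 27.15
tcp_pos: [0.4852, -0.434, 0.1032]
ee_rot: [-0.137, -3.137, -0.002]
contact_force: [0.7, 0.2, -2.9]
grip_width: 0.0067
gripper_force: 87.9
```

Run:
```python
from look import *
print(ctrl.observe()['grip_width'],ctrl.observe()['gripper_force'],ctrl.observe()['moment'])
plan(.4849,-.4343,.028,-.087)
p=optics.read_camera('scene'); save(p,'s5.png',(60,100,400,330),2)
```

```text
0.006689796009533398 87.86971807479858 [-0.25427734  0.03968874 -0.00409966]
t=27.1 tcp [ 0.4852 -0.434   0.1032] yaw 3.054 q7 1.93 tilt 0.002 F [ 0.7  0.2 -2.9] | twist -0.00  dx 0.01 dy -0.01 dz 1.88
```

View pics/s5.png

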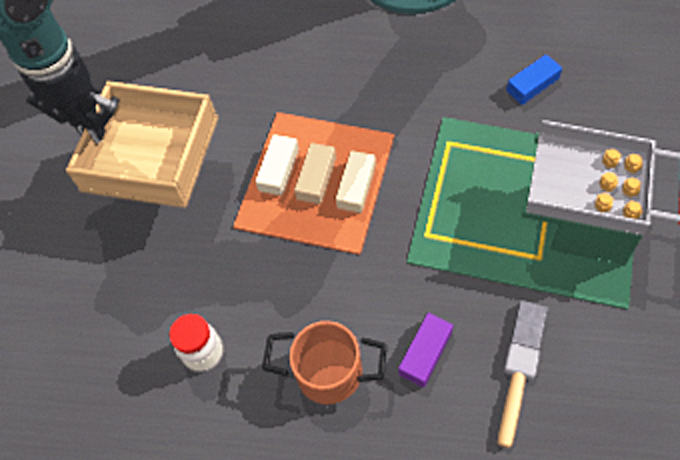

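Run:
```python
from plan import *
plan(.4696,.035,.045,-.14)
```

```text
t=27.2 tcp [ 0.4852 -0.4341  0.1032] yaw 3.054 q7 1.93 tilt 0.002 F [-0.1  0.  -3.7] | twist 0.38  dx 2.02 dy 11.56 dz 1.45
```

Request:
jog_arm --commands "0 0 0 0 0.38; 0 0.08 0.4 0 0; 0 0.15 0.85 0 0; 0 0.15 0.85 0 0; 0 0.15 0.85 0 0; 0 0.15 0.85 0 0; 0 0.15 0.85 0 0; 0 0.15 0.85 0 0; 0 0.15 0.85 0 0; 0 0.15 0.85 0 0"

```text
clock: 28.45
tcp_pos: [0.4746, -0.1396, 0.1041]
ee_rot: [-0.217, -3.133, -0.001]
contact_force: [0.1, -0.5, -3.5]
grip_width: 0.006
gripper_force: 88.1
```

Request:
jog_arm --commands "0 0.15 0.85 0 0; 0 0.15 0.85 0 0; 0 0.15 0.85 0 0; 0 0.15 0.85 0 0; 0 0.1 0.6 0 0; 0 0.04 0.36 0 0; 0 0 0 0 0; 0 0 0 0 0; 0 0 0 0 0; 0 0 0 0 0"

```text
clock: 29.7
tcp_pos: [0.4705, 0.0337, 0.1041]
ee_rot: [-0.223, -3.134, 0.001]
contact_force: [0.0, 0.6, -3.5]
grip_width: 0.0068
gripper_force: 88.0
```

Run:
```python
from look import *
s=ctrl.observe(); print(s['grip_width'],s['gripper_force'],s['moment'])
plan(.4696,.035,.045,-.14)
ps,v=box((.480,.110),('scene',),z0=.074)
save(ps[0],'s6.png',(60,100,400,330),2)
```

```text
0.006822708209785445 88.0450701713562 [-0.22420377  0.03015871  0.03849135]
t=29.7 tcp [0.4705 0.0337 0.1041] yaw 2.999 q7 1.10 tilt 0.000 F [ 0.   0.6 -3.5] | twist -0.02  dx 0.03 dy 0.03 dz 1.48
box [ 0.4784  0.1104 -0.1438] err 0.224 n 3136
box both [ 0.4784  0.1104 -0.1438] err 0.224
```

View pics/s6.png

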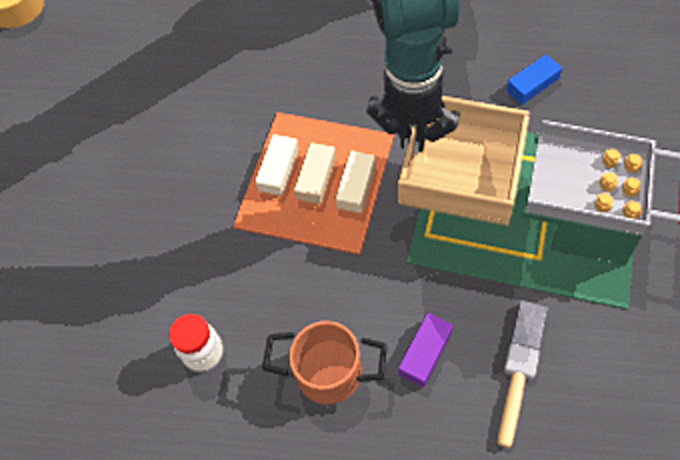

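The box hangs level in front of the lip. I'll lower it and slide it in.

Request:
jog_arm --commands "0 0.03 0.03 0.3 0; 0 0 0 0.5 0; 0 0 0 0.5 0; 0 0 0 0.28 0; 0 0 0 0 0; 0 0 0.3 0 0; 0 0 0.4 0 0; 0 0 0.35 0 0; 0 0 0.2 0 0; 0 0 0 0 0"

```text
clock: 31.0
tcp_pos: [0.4767, 0.0867, 0.0411]
ee_rot: [0.217, 3.134, 0.001]
contact_force: [0.4, 0.2, -3.1]
grip_width: 0.0065
gripper_force: 88.2
```

Run:
```python
from look import *
s=ctrl.observe(); print(s['grip_width'],s['gripper_force'])
plan(.4872-.0106,.1598-.0752,.0325,-.14)
ps,v=box((.487,.160),('top','scene'),z0=.0105)
```

```text
0.006482499835006917 88.2146430015564
t=31.0 tcp [0.4767 0.0867 0.0411] yaw 3.003 q7 0.99 tilt 0.001 F [ 0.4  0.2 -3.1] | twist 0.01  dx -0.00 dy -0.05 dz 0.21
box [ 0.4859  0.1613 -0.1303] err 1.396 n 1462
box [ 0.4963  0.1547 -0.1333] err 0.350 n 2555
box both [ 0.4867  0.1563 -0.1113] err 0.908
```

Lower, release and retreat forward and up.

Request:
jog_arm --commands "0 0 -0.04 0.1 0; 0 0 0 0.1 0; 0 0 0 0.02 0; 0 0 0 0 0; 0.25 0 0 0 0; 0.35 0 0 0 0; 0.35 0 0 0 0; 0.35 0 0 -0.5 0; 0.35 0 0 -1 0; 0.35 0 0 -1 0"

```text
clock: 32.35
tcp_pos: [0.4759, 0.0839, 0.1327]
ee_rot: [-0.22, -3.133, 0.0]
contact_force: [-0.0, -0.1, 0.2]
grip_width: 0.0298
gripper_force: 0.0
```

Request:
jog_arm --commands "0.35 0 -1 -1 0; 0.35 0 -1 -1 0; 0.35 0 -1 0 0; 0.35 0 -1 0 0; 0.35 0 -1 0 0; 0.35 0 -1 0 0; 0.35 0 -1 0 0; 0.35 0 0 0 0; 0.35 0 0 0 0; 0.35 0 0 0 0"

```text
clock: 33.6
tcp_pos: [0.4373, -0.1919, 0.212]
ee_rot: [-0.217, -3.134, -0.001]
contact_force: [-0.8, 0.1, 0.6]
grip_width: 0.0302
gripper_force: 0.0
```

Run:
```python
from look import *
p=optics.read_camera('top'); save(p,'t7.png',(100,130,300,280),3.5)
h=boxpts(.4872,.1598,-.14,.16,.16,.004,.064)
print([proj(p,X).round(1).tolist() for X in h])
ps=[p,optics.read_camera('scene')]; save(ps[1],'s7.png',(200,120,420,280),3.5); print([proj(ps[1],X).round(1).tolist() for X in h])
plan(.5225,.41,.25,-.14)
find(p,'woodbox'); find(ps[1],'woodbox'); find(p,'tray_handle')
```

```text
[[240.2, 234.6], [239.5, 235.6], [186.4, 227.9], [182.4, 228.5], [247.0, 181.1], [246.7, 178.8], [193.9, 174.5], [190.4, 171.8]]
[[285.5, 173.4], [286.4, 162.7], [334.9, 182.5], [338.1, 172.1], [275.6, 216.7], [276.1, 207.3], [328.4, 227.2], [331.5, 218.1]]
t=33.7 tcp [ 0.4373 -0.1921  0.2121] yaw 3.003 q7 1.69 tilt 0.000 F [ 0.3 -0.4 -0.1] | twist 0.01  dx -0.01 dy 15.20 dz -0.95
woodbox 0.65 [0.532 0.154 0.013] [218. 189.]
woodbox 0.87 [0.53  0.157 0.013] [305. 210.]
tray_handle 0.89 [0.503 0.285 0.103] [166. 198.]
tray_handle 0.26 [ 0.473 -0.115  0.036] [311. 207.]
```

View pics/t7.png

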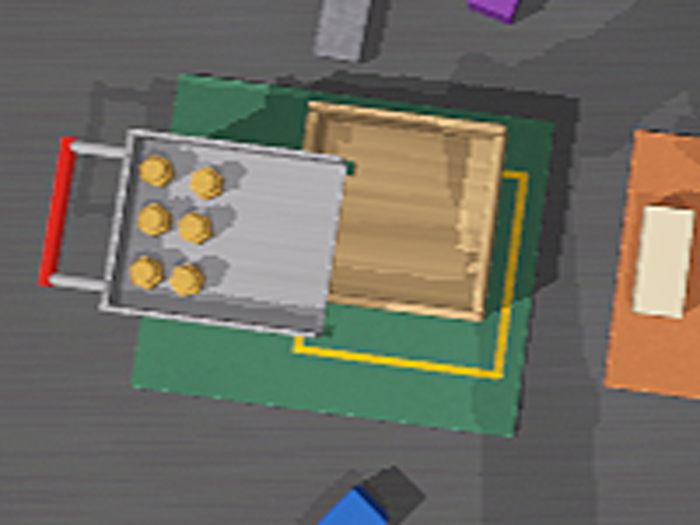

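View pics/s7.png

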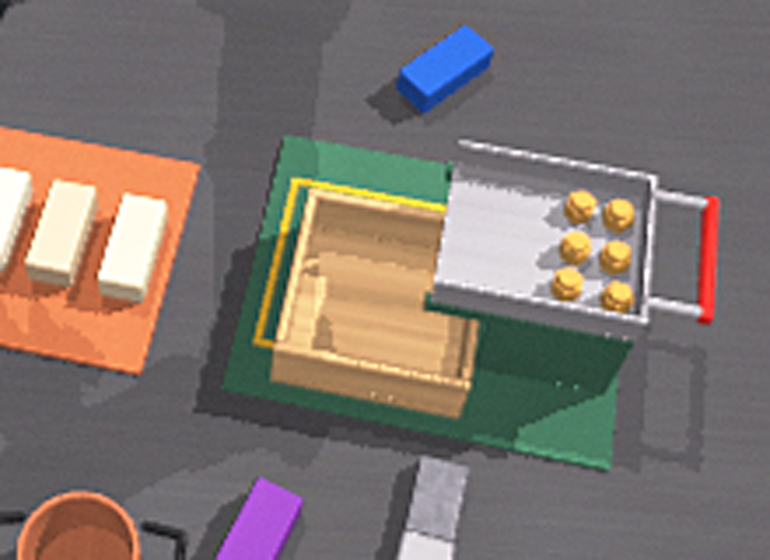

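The box was knocked aside, by about 35 mm toward +x: its rim corners are at (504,130), (483,318) and (312,103) in the top crop. I'll measure it and correct.

Run:
```python
from look import *
p=optics.read_camera('top'); s=optics.read_camera('scene')
c=lambda u,v:(100+u/3.5,130+v/3.5)
for q in ((506,128),(485,320),(308,101)): print('top',pix2w(p,*c(*q),.064).round(4))
c=lambda u,v:(200+u/3.5,120+v/3.5)
for q in ((307,190),(271,354),(468,384)): print('scene',pix2w(s,*c(*q),.064).round(4))
# silhouette fit with tray region masked out
ps=[p,s]; ms=[]; ws=[]
from scipy.optimize import minimize
u=np.array([.9902,-.1395]); w=np.array([.1395,.9902]); lip=np.array([.4872,.1598])+.05*w
for q in ps:
    m,n=wood(q,(.52,.16)); 
    tr=[np.r_[lip+a*u+b*w,z] for a in(-.075,.075) for b in(-.008,.25) for z in(.084,.14)]; k=np.zeros((384,512),np.uint8); cv2.fillConvexPoly(k,cv2.convexHull(np.array([proj(q,X) for X in tr]).astype(np.int32)),1)
    ws.append(1-k); ms.append(m*(1-k))
def cost(v):
    e=0
    for q,m,k in zip(ps,ms,ws):
        im=np.zeros((768,1024),np.uint8); cv2.fillConvexPoly(im,np.round(hull(q,boxpts(*v,.16,.16,.004,.064))*32).astype(np.int32),255,cv2.LINE_AA,4)
        im=cv2.resize(im,(512,384),interpolation=cv2.INTER_AREA)/255.; e+=(np.abs(im-m)*k).sum()/m.sum()
    return e/2
b=min((minimize(cost,(.52,.16,a),method='Nelder-Mead',options=dict(initial_simplex=[(.52,.16,a),(.53,.16,a),(.52,.17,a),(.52,.16,a+.1)])) for a in(-.2,-.1,0)),key=lambda r:r.fun); print('box',b.x.round(4),b.fun)
x,y,a=b.x; fw=(x+.076*np.sin(a),y-.076*np.cos(a)); print(fw)
plan(*fw,.0325,a)
```

```text
top [0.5901 0.075  0.064 ]
top [0.4362 0.0939 0.064 ]
top [0.6146 0.2346 0.064 ]
scene [0.4392 0.0976 0.064 ]
scene [0.5993 0.0758 0.064 ]
scene [0.6133 0.2335 0.064 ]
box [ 0.5226  0.152  -0.1162] 0.1170369957466306
(np.float64(0.5138332830025969), np.float64(0.07652707234298457))
t=34.0 tcp [ 0.4372 -0.1929  0.2121] yaw 3.002 q7 1.69 tilt 0.000 F [0.3 0.2 0.2] | twist -0.17  dx -1.12 dy 6.91 dz 4.49
```

Run:
```python
from look import *
plan(.5145,.085,.0325,-.125)
```

```text
t=34.0 tcp [ 0.4372 -0.1929  0.2121] yaw 3.002 q7 1.69 tilt 0.000 F [0.3 0.2 0.2] | twist -0.11  dx -1.05 dy 7.14 dz 4.49
```

Request:
jog_arm --commands "0.7 0 0 0 -0.11; 0.7 -0.15 1 0 0; 0.7 -0.15 1 0 0; 0.7 -0.15 1 0 0; 0.7 -0.15 1 0 0; 0.7 -0.15 1 0 0; 0.7 -0.15 1 0 0; 0.7 -0.15 1 0.3 0; 0.7 0 0.14 0.8 0; 0.7 0 0 0.8 0"

```text
clock: 35.2
tcp_pos: [0.5151, 0.0864, 0.1356]
ee_rot: [0.192, 3.134, 0.002]
contact_force: [0.3, -1.1, -0.1]
grip_width: 0.0595
gripper_force: 0.0
```

Run:
```python
from look import *
plan(.5145,.085,.0325,-.125)
p=optics.read_camera('wrist'); save(p,'w8.png')
P=lambda u,v:pix2w(p,u,v,.064).round(4)
print('rim mid expected px',proj(p,(.5145,.088,.064)),proj(p,(.59,.075,.064)),proj(p,(.436,.094,.064)))
```

```text
t=35.2 tcp [0.5151 0.0864 0.1356] yaw 3.019 q7 1.05 tilt 0.002 F [ 0.3 -1.1 -0.1] | twist 0.02  dx 0.01 dy -0.04 dz 2.58
rim mid expected px [260.13266735 201.84929887] [255.13349288 297.67829758] [254.32290523  80.4462432 ]
```

View pics/w8.png

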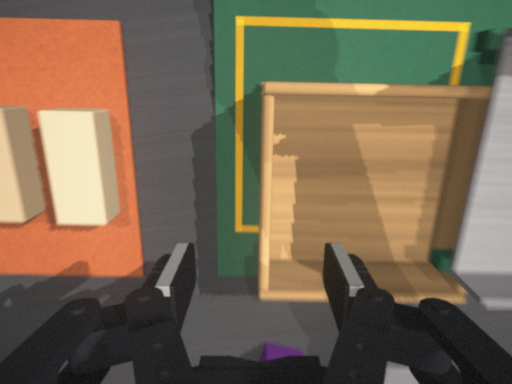

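The front wall is at column 267, about 5 mm further +y than assumed, and it is between the fingers. I'll adjust and grip.

Request:
jog_arm --commands "0.6 0 0.16 0 0; 0.6 0 0 0.6 0; 0.6 0 0 0.6 0; 0.6 0 0 0.6 0; 0.6 0 0 0.5 0; 0.6 0 0 0.25 0; 0.3 0 0 0 0; 0 0 0 0 0; 0 0 0 0 0; 0 0 0 0 0"

```text
clock: 36.5
tcp_pos: [0.5162, 0.0914, 0.0352]
ee_rot: [0.197, 3.133, 0.001]
contact_force: [-0.0, 0.6, 5.8]
grip_width: 0.0062
gripper_force: 89.1
```

Request:
jog_arm --commands "0 0 0 0 0; 0 0 0 0 0; 0 0 0 -0.15 0; 0 0 0 0 0; 0 0 0 0 0; 0 0 0 0 0; 0 0 0 0 0; 0 0 0 0 0; 0 0 0 0 0; 0 0 0 0 0"

```text
clock: 37.75
tcp_pos: [0.5152, 0.0912, 0.0401]
ee_rot: [0.196, 3.135, -0.0]
contact_force: [-0.3, -1.0, -3.3]
grip_width: 0.0061
gripper_force: 87.8
```

Run:
```python
from look import *
s=ctrl.observe(); print(s['grip_width'],s['gripper_force'],s['moment'])
plan(.4872-.0106,.1598-.0752,.0325,-.14)
p=optics.read_camera('wrist'); save(p,'w9.png')
for X in ((.5895,.0835),(.4360,.1035)): print(proj(p,(*X,.07)))
```

```text
0.006116501847648347 87.76350259780884 [-0.26616674  0.05690298 -0.01817963]
t=37.8 tcp [0.5152 0.0912 0.0401] yaw 3.017 q7 1.00 tilt 0.000 F [-0.3 -1.  -3.3] | twist 0.11  dx 0.93 dy -0.30 dz 0.19
[260.67749748 430.4291974 ]
[263.59608911  73.64256785]
```

View pics/w9.png

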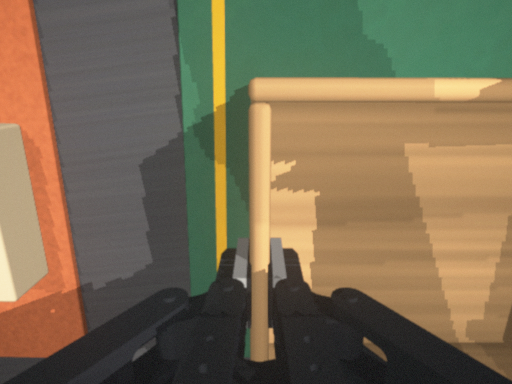

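Run:
```python
from look import *
p=optics.read_camera('wrist'); s,t,R=pose()
for z in (.068,.071):
    W=pix2w(p,250,79,z); d=R.T@(W-t); print(W.round(4),'corner in tool axes',d.round(4),'-> box centre offset along tool x',(d[0]-.08).round(4))
plan(.4872-.0106,.1598-.0752,.0325,-.14)
```

```text
[0.437  0.0989 0.068 ] corner in tool axes [ 0.0785 -0.0021 -0.0279] -> box centre offset along tool x -0.0015
[0.4371 0.099  0.071 ] corner in tool axes [ 0.0785 -0.002  -0.0309] -> box centre offset along tool x -0.0015
t=37.9 tcp [0.5152 0.0912 0.0401] yaw 3.017 q7 1.00 tilt 0.000 F [-0.5 -0.7 -3. ] | twist 0.11  dx 0.93 dy -0.30 dz 0.19
```

Request:
jog_arm --commands "0 0 -0.15 0 0.11; 0 0.25 -0.15 0 0; 0 0.35 0 0 0; 0 0.25 0 0 0; 0 0.12 0 0 0; 0 0 0 0 0; 0 0 0 0.1 0; 0 0 0 0.1 0; 0 0 0 0.01 0; 0 0 0 0 0"

```text
clock: 39.1
tcp_pos: [0.4762, 0.0849, 0.0351]
ee_rot: [0.221, 3.131, 0.0]
contact_force: [-6.3, -0.3, 39.3]
grip_width: 0.0065
gripper_force: 94.6
```

Run:
```python
from look import *
plan(.4872-.0106,.1598-.0752,.0325,-.14)
```

```text
t=39.1 tcp [0.4762 0.0849 0.0351] yaw 3.001 q7 0.97 tilt 0.003 F [-6.3 -0.3 39.3] | twist -0.01  dx -0.01 dy -0.01 dz 0.07
```

Request:
jog_arm --commands "0.1 0 0 -0.07 0; 0.25 0 0 0 0; 0.35 0 0 0 0; 0.35 0 0 0 0; 0.35 0 0 -0.5 0; 0.35 0 0 -1 0; 0.35 0 0 -1 0; 0.35 0 -0.3 -1 0; 0.35 0 -1 -1 0; 0.35 0 -1 0 0"

```text
clock: 40.35
tcp_pos: [0.4644, -0.0069, 0.2172]
ee_rot: [0.218, 3.127, 0.001]
contact_force: [-0.2, -0.3, -0.9]
grip_width: 0.0299
gripper_force: 0.0
```

Request:
jog_arm --commands "0.35 0 -1 0 0; 0.35 0 -1 0 0; 0.35 0 -0.9 0 0; 0.35 0 0 0 0; 0.35 0 0 0 0; 0.35 0 0 0 0; 0.35 0 0 0 0; 0.35 0 0 0 0; 0.35 0 0 0 0; 0.35 0 0 0 0"

```text
clock: 41.6
tcp_pos: [0.4461, -0.1212, 0.2145]
ee_rot: [0.22, 3.134, -0.0]
contact_force: [-0.0, -0.1, -0.4]
grip_width: 0.0302
gripper_force: 0.0
```

Run:
```python
from look import *
p=optics.read_camera('top'); s=optics.read_camera('scene')
a=cv2.resize(p['img'][130:250,120:280],None,fx=4.9,fy=4.9,interpolation=cv2.INTER_CUBIC)[:,:,::-1]
b=cv2.resize(s['img'][140:260,240:400],None,fx=4.9,fy=4.9,interpolation=cv2.INTER_CUBIC)[:,:,::-1]
cv2.imwrite('pics/ab10.png',cv2.resize(np.vstack([a,b]),(400,600)))
plan(.5225,.41,.25,-.14)
```

```text
t=41.7 tcp [ 0.4461 -0.1212  0.2145] yaw 3.001 q7 1.53 tilt 0.000 F [ 0.3 -0.   0.4] | twist -0.00  dx -0.04 dy 13.42 dz -0.89
```

View pics/ab10.png

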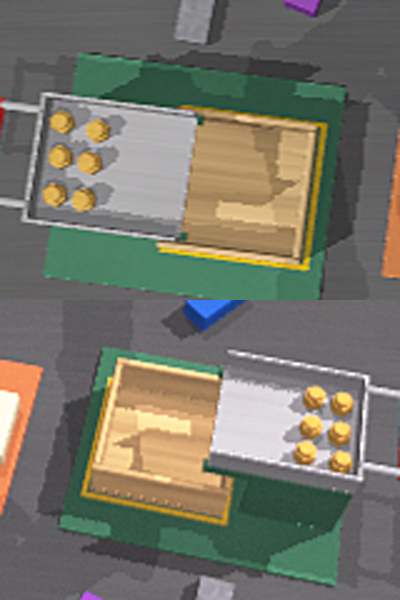

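The box stands inside the yellow outline, parallel to it, in both views. Now for the handle.

Request:
jog_arm --commands "0.35 0 0.5 -0.9 0; 0.35 0 0.95 0 0; 0.35 0 0.95 0 0; 0.35 0 0.95 0 0; 0.35 0 0.95 0 0; 0.35 0 0.95 0 0; 0.35 0 0.95 0 0; 0.35 0 0.95 0 0; 0.35 0 0.95 0 0; 0.35 0 0.95 0 0"

```text
clock: 42.95
tcp_pos: [0.4969, 0.2383, 0.2504]
ee_rot: [0.221, 3.134, -0.0]
contact_force: [0.3, -0.4, -0.2]
grip_width: 0.0301
gripper_force: 0.0
```

Request:
jog_arm --commands "0.35 0 0.95 0 0; 0.35 0 0.95 0 0; 0.35 -0.04 0.95 0 0; 0.35 0 0.95 0 0; 0.35 0 0.57 0 0; 0.35 0 0 0 0; 0.35 0 0 0 0; 0.35 0 0 0 0; 0.35 0 0 0 0; 0.35 0 0 0 0"

```text
clock: 44.2
tcp_pos: [0.5229, 0.4095, 0.2507]
ee_rot: [0.221, 3.134, -0.0]
contact_force: [-0.6, 0.3, -0.6]
grip_width: 0.03
gripper_force: 0.0
```

Run:
```python
from look import *
p=optics.read_camera('wrist'); save(p,'w11.png')
m,cc,n=comp(red(p),proj(p,(.5225,.41,.132))); print('px',cc,n,pix2w(p,*cc,.137).round(4)); 
u=np.argwhere(m>0)[:,::-1].astype(np.float32); r=cv2.fitLine(u,cv2.DIST_L2,0,.01,.01).ravel(); 
e=[pix2w(p,*(u[f(u[:,1])]),.134)[:2] for f in (np.argmin,np.argmax)]; print('ends',np.round(e,4),'yaw',np.arctan2(*(e[1]-e[0])[::-1]).round(3))
plan(.5225,.41,.113,-.14)
```

```text
px [259.15467855 182.17059198] 1571 [0.5204 0.4106 0.137 ]
ends [[0.4696 0.4154]
 [0.5807 0.401 ]] yaw -0.128
t=44.2 tcp [0.5229 0.4097 0.2506] yaw 3.001 q7 0.55 tilt 0.000 F [ 0.3 -0.2 -0.1] | twist -0.01  dx 0.01 dy 0.01 dz 3.44
```

Request:
jog_arm --commands "0.35 0 0 0.8 0; 0.35 0 0 0.8 0; 0.35 0 0 0.8 0; 0.35 0 0 0.6 0; 0.35 0 0 0.44 0; 0.35 0 0 0 0; 0 0 0 0 0; 0 0 0 0 0; 0 0 0 0 0; 0 0 0 0 0" --squeeze 50

```text
clock: 45.5
tcp_pos: [0.5231, 0.4092, 0.1138]
ee_rot: [0.222, 3.133, -0.002]
contact_force: [-1.9, -4.4, 5.7]
grip_width: 0.0104
gripper_force: 49.1
```

Run:
```python
from look import *
s=ctrl.observe(); print(s['grip_width'],s['gripper_force'],s['contact_force'])
plan(.5225,.41,.113,-.14)
p=optics.read_camera('wrist'); save(p,'w12.png')
print(comp(red(p),proj(p,(.5225,.41,.132)))[1:])
r,f0=.2052,.1467; a=np.linspace(0,1.05,31)
y=r*np.cos(f0+a); z=r*np.sin(f0+a)
for k in range(30): print(k,'a %.3f dy %.3f dz %.3f'%(a[k+1],(y[k+1]-y[k])/.04,-(z[k+1]-z[k])/.04))
```

```text
0.0103636810405328 49.120139479637146 [-1.90389618 -4.35163936  5.7139802 ]
t=45.5 tcp [0.5231 0.4092 0.1138] yaw 3.000 q7 0.49 tilt 0.001 F [-1.9 -4.4  5.7] | twist -0.01  dx 0.02 dy 0.02 dz 0.02
(array([259.65329296, 252.6167676 ]), np.int32(5284))
0 a 0.035 dy -0.029 dz -0.177
1 a 0.070 dy -0.036 dz -0.176
2 a 0.105 dy -0.042 dz -0.175
3 a 0.140 dy -0.048 dz -0.173
4 a 0.175 dy -0.054 dz -0.171
5 a 0.210 dy -0.060 dz -0.169
6 a 0.245 dy -0.066 dz -0.167
7 a 0.280 dy -0.071 dz -0.165
8 a 0.315 dy -0.077 dz -0.162
9 a 0.350 dy -0.083 dz -0.159
10 a 0.385 dy -0.088 dz -0.156
11 a 0.420 dy -0.094 dz -0.153
12 a 0.455 dy -0.099 dz -0.150
13 a 0.490 dy -0.104 dz -0.146
14 a 0.525 dy -0.109 dz -0.142
15 a 0.560 dy -0.114 dz -0.139
16 a 0.595 dy -0.119 dz -0.134
17 a 0.630 dy -0.124 dz -0.130
18 a 0.665 dy -0.128 dz -0.126
19 a 0.700 dy -0.132 dz -0.121
20 a 0.735 dy -0.137 dz -0.117
21 a 0.770 dy -0.141 dz -0.112
22 a 0.805 dy -0.144 dz -0.107
23 a 0.840 dy -0.148 dz -0.102
24 a 0.875 dy -0.151 dz -0.096
25 a 0.910 dy -0.155 dz -0.091
26 a 0.945 dy -0.158 dz -0.086
27 a 0.980 dy -0.161 dz -0.080
28 a 1.015 dy -0.163 dz -0.074
29 a 1.050 dy -0.166 dz -0.069
```

View pics/w12.png

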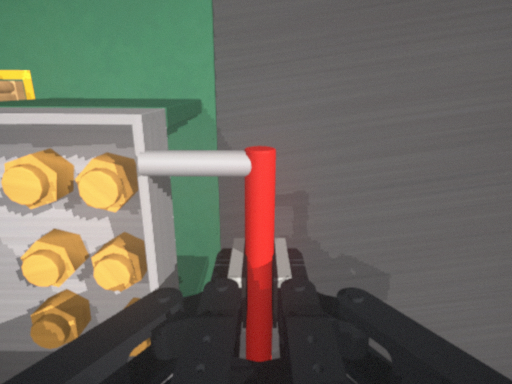

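The bar at (260,250) sits between the pads. I'll lift it along the arc.

Request:
jog_arm --commands "0 0 -0.03 -0.18 0; 0 0 -0.04 -0.18 0; 0 0 -0.04 -0.18 0; 0 0 -0.05 -0.17 0; 0 0 -0.05 -0.17 0; 0 0 -0.06 -0.17 0; 0 0 -0.07 -0.17 0; 0 0 -0.07 -0.16 0; 0 0 -0.08 -0.16 0; 0 0 -0.08 -0.16 0"

```text
clock: 46.8
tcp_pos: [0.5198, 0.3879, 0.1816]
ee_rot: [0.22, 3.133, 0.002]
contact_force: [4.6, -0.5, -10.2]
grip_width: 0.01
gripper_force: 48.5
```

```bash
cat > arc.py <<'E'
from look import *
def arc(target_a=None):
    s,t,R=pose(); h0=np.array([.5231,.4092,.1138]); w=np.array([.1395,.9902])
    y=.203+(t[:2]-h0[:2])@w; z=.030+t[2]-h0[2]; a=np.arctan2(z,y)-.1467
    print('t %.1f'%s['clock'],'r %.4f a %.3f'%(np.hypot(y,z),a),'F',np.round(s['contact_force'],1),'grip',round(s['grip_width'],4),round(s['gripper_force'],1),'tcp',t.round(4))
    if target_a is not None: print('to target: dy %.2f dz %.2f'%((.2052*np.cos(.1467+target_a)-y)/.04,-(.2052*np.sin(.1467+target_a)-z)/.04))
def seen():
    for n in ('top','scene'):
        p=optics.read_camera(n); find(p,'part1',.4)
E
python3 - <<'E'
from arc import *
arc(.35); seen()
E
```

```text
t 46.8 r 0.2061 a 0.348 F [  4.6  -0.5 -10.2] grip 0.01 48.5 tcp [0.5198 0.3879 0.1816]
to target: dy -0.03 dz -0.00
part1 0.71 [0.504 0.277 0.127] [168. 197.]
part1 0.46 [0.468 0.306 0.154] [153. 211.]
part1 0.56 [0.545 0.29  0.154] [360. 194.]
part1 0.52 [0.521 0.326 0.168] [374. 184.]
part1 0.52 [0.556 0.328 0.172] [376. 195.]
part1 0.44 [0.481 0.335 0.166] [376. 172.]
```

Tracking well, with low forces. Continuing.

Request:
jog_arm --commands "0 0 -0.1 -0.16 0; 0 0 -0.1 -0.15 0; 0 0 -0.1 -0.15 0; 0 0 -0.1 -0.15 0; 0 0 -0.11 -0.14 0; 0 0 -0.11 -0.14 0; 0 0 -0.12 -0.13 0; 0 0 -0.12 -0.13 0; 0 0 -0.13 -0.13 0; 0 0 -0.13 -0.12 0"

```text
clock: 48.25
tcp_pos: [0.5137, 0.3463, 0.2382]
ee_rot: [0.218, 3.132, 0.01]
contact_force: [3.3, 4.5, -5.6]
grip_width: 0.0103
gripper_force: 48.6
```

Run:
```python
from arc import *
arc(.70); seen()
```

```text
t 48.2 r 0.2080 a 0.690 F [ 3.3  4.5 -5.6] grip 0.0103 48.6 tcp [0.5137 0.3463 0.2382]
to target: dy -0.09 dz 0.02
part1 0.66 [0.504 0.274 0.175] [164. 196.]
part1 0.62 [0.511 0.298 0.196] [152. 192.]
part1 0.5 [0.465 0.273 0.176] [164. 211.]
part1 0.5 [0.537 0.259 0.177] [170. 182.]
part1 0.41 [0.469 0.301 0.197] [150. 210.]
part1 0.64 [0.509 0.254 0.171] [347. 178.]
part1 0.54 [0.471 0.263 0.165] [349. 168.]
part1 0.54 [0.473 0.283 0.186] [358. 165.]
part1 0.41 [0.539 0.249 0.163] [345. 189.]
```

Request:
jog_arm --commands "0 0 -0.16 -0.11 0; 0 0 -0.16 -0.11 0; 0 0 -0.16 -0.11 0; 0 0 -0.16 -0.1 0; 0 0 -0.16 -0.1 0; 0 0 -0.16 -0.09 0; 0 0 -0.16 -0.09 0; 0 0 -0.16 -0.08 0; 0 0 -0.16 -0.07 0; 0 0 -0.17 -0.07 0"

```text
clock: 49.7
tcp_pos: [0.5051, 0.2875, 0.2781]
ee_rot: [0.214, 3.129, 0.022]
contact_force: [0.6, 10.7, 5.2]
grip_width: 0.0102
gripper_force: 48.7
```

Run:
```python
from arc import *
arc(1.05); seen()
```

```text
t 49.7 r 0.2101 a 1.034 F [ 0.6 10.7  5.2] grip 0.0102 48.7 tcp [0.5051 0.2875 0.2781]
to target: dy -0.12 dz 0.08
part1 0.59 [0.449 0.16  0.033] [216. 217.]
part1 0.41 [0.481 0.117 0.029] [231. 206.]
part1 0.63 [ 0.511 -0.116  0.009] [217. 199.]
part1 0.6 [0.454 0.154 0.024] [305. 187.]
part1 0.55 [0.506 0.174 0.034] [312. 200.]
part1 0.54 [0.444 0.12  0.036] [294. 181.]
part1 0.51 [0.519 0.12  0.03 ] [293. 203.]
```

Request:
jog_arm --commands "0 0 -0.08 0 0; 0 0 -0.06 0 0; 0 0 0 0 0; 0 0 0 0 0; 0 0 0 0 0; 0 0 0 0 0; 0 0 0 0 0; 0 0 0 0 0; 0 0 0 0 0; 0 0 0 0 0"

```text
clock: 51.15
tcp_pos: [0.5047, 0.2839, 0.2798]
ee_rot: [0.213, 3.127, 0.026]
contact_force: [-0.6, 11.5, 12.6]
grip_width: 0.0102
gripper_force: 49.1
```

Run:
```python
from arc import *
arc(1.06); seen()
for n in ('top','scene'):
    p=optics.read_camera(n); h=cv2.cvtColor(p['img'],cv2.COLOR_RGB2HSV).astype(int)
    m=((h[...,0]>14)&(h[...,0]<24)&(h[...,1]>165)&(h[...,2]>120)).astype(np.uint8); k,l,st,c=cv2.connectedComponentsWithStats(m); print(n,[(c[i].round().tolist(),int(st[i,4])) for i in range(1,k) if st[i,4]>8 and 130<c[i][0]<400 and 130<c[i][1]<260])
    save(p,'tilt_%s.png'%n)
```

```text
t 51.1 r 0.2103 a 1.052 F [-0.6 11.5 12.6] grip 0.0102 49.1 tcp [0.5047 0.2839 0.2798]
to target: dy -0.08 dz 0.11
part1 0.62 [0.48  0.117 0.031] [231. 206.]
part1 0.55 [0.514 0.125 0.031] [228. 195.]
part1 0.49 [0.524 0.146 0.025] [221. 191.]
part1 0.48 [ 0.487 -0.054  0.035] [290. 203.]
part1 0.48 [0.45  0.16  0.029] [307. 185.]
part1 0.47 [0.518 0.126 0.032] [295. 203.]
part1 0.42 [0.528 0.15  0.028] [303. 207.]
top [([227.0, 195.0], 10), ([211.0, 200.0], 24), ([229.0, 206.0], 19), ([231.0, 218.0], 9), ([243.0, 228.0], 16)]
scene [([293.0, 212.0], 193)]
```

By the network readings in both views, six fittings are in the box and none are left in the tray. I'll lower the tray back along the arc.

Request:
jog_arm --commands "0 0 0.08 0 0; 0 0 0.16 0.07 0; 0 0 0.17 0.07 0; 0 0 0.16 0.08 0; 0 0 0.16 0.09 0; 0 0 0.16 0.09 0; 0 0 0.16 0.1 0; 0 0 0.16 0.1 0; 0 0 0.16 0.11 0; 0 0 0.16 0.11 0"

```text
clock: 52.7
tcp_pos: [0.5127, 0.3386, 0.2455]
ee_rot: [0.216, 3.13, 0.009]
contact_force: [-0.4, 4.1, 11.8]
grip_width: 0.0097
gripper_force: 50.5
```

Request:
jog_arm --commands "0 0 0.16 0.11 0; 0 0 0.13 0.12 0; 0 0 0.13 0.13 0; 0 0 0.12 0.13 0; 0 0 0.12 0.13 0; 0 0 0.11 0.14 0; 0 0 0.11 0.14 0; 0 0 0.1 0.15 0; 0 0 0.1 0.15 0; 0 0 0.1 0.15 0"

```text
clock: 53.95
tcp_pos: [0.5193, 0.3836, 0.1899]
ee_rot: [0.218, 3.132, 0.005]
contact_force: [1.3, 3.4, 5.9]
grip_width: 0.0099
gripper_force: 52.4
```

Run:
```python
from arc import *
arc(0.)
```

```text
t 54.0 r 0.2064 a 0.393 F [1.3 3.4 5.9] grip 0.0099 52.4 tcp [0.5193 0.3836 0.1899]
to target: dy 0.65 dz 1.90
```

Request:
jog_arm --commands "0 0 0.1 0.2 0; 0 0 0.1 0.22 0; 0 0 0.09 0.22 0; 0 0 0.08 0.22 0; 0 0 0.08 0.22 0; 0 0 0.07 0.22 0; 0 0 0.05 0.22 0; 0 0 0.05 0.22 0; 0 0 0.03 0.18 0; 0 0 0 0 0"

```text
clock: 55.2
tcp_pos: [0.5231, 0.4091, 0.1139]
ee_rot: [0.219, 3.132, 0.004]
contact_force: [-0.8, 3.1, 15.7]
grip_width: 0.01
gripper_force: 56.0
```

Run:
```python
from arc import *
arc(0.)
```

```text
t 55.2 r 0.2051 a 0.001 F [-0.8  3.1 15.7] grip 0.01 56.0 tcp [0.5231 0.4091 0.1139]
to target: dy 0.00 dz 0.00
```

Request:
jog_arm --commands "0 0 0 0.04 0; 0 0 0 0 0; 0 0 0 0 0; 0 0 0 -0.02 0; 0.3 0 0 0 0; 0.4 0 0 0 0; 0.4 0 0 0 0; 0.4 0 0 -0.4 0; 0.4 0 0 -0.8 0; 0.4 0 0 -1 0"

```text
clock: 56.45
tcp_pos: [0.5219, 0.4064, 0.1986]
ee_rot: [-0.22, -3.132, 0.002]
contact_force: [0.2, 1.5, 0.2]
grip_width: 0.0342
gripper_force: 0.0
```

Request:
jog_arm --commands "0.4 0 0 -1 0; 0.4 0 0.5 -0.8 0; 0.4 0 1 0 0; 0.4 0 1 0 0; 0.4 0 1 0 0; 0.4 0 1 0 0; 0.4 0 1 0 0; 0.4 0 1 0 0; 0.4 0 0 0 0; 0.4 0 0 0 0"

```text
clock: 57.7
tcp_pos: [0.5589, 0.6635, 0.2699]
ee_rot: [0.221, 3.134, -0.002]
contact_force: [1.1, -0.4, -0.7]
grip_width: 0.0346
gripper_force: 0.0
```

Run:
```python
from arc import *
p=optics.read_camera('top'); s=optics.read_camera('scene'); print(ctrl.observe()['clock'])
for q in (p,s):
    m,cc,n=comp(red(q),proj(q,(.5225,.41,.132))); print('handle px',cc.round(1),n); find(q,'part1',.3)
bricks([(.464,-.179,.005),(.474,-.117,.005),(.483,-.053,.005)])
a=cv2.resize(p['img'][125:265,110:350],(800,467),interpolation=cv2.INTER_CUBIC)[:,:,::-1]
b=cv2.resize(s['img'][135:275,180:420],(800,467),interpolation=cv2.INTER_CUBIC)[:,:,::-1]
cv2.imwrite('pics/end.png',cv2.resize(np.vstack([a,b]),(514,600)))
```

```text
57.8
handle px [116.1 190.1] 152
part1 0.62 [0.439 0.121 0.032] [229. 221.]
part1 0.6 [0.518 0.122 0.033] [229. 193.]
part1 0.58 [0.525 0.146 0.024] [221. 191.]
part1 0.57 [0.451 0.158 0.03 ] [217. 217.]
part1 0.54 [0.503 0.18  0.026] [209. 199.]
part1 0.53 [0.481 0.116 0.028] [231. 206.]
handle px [401.9 194.1] 111
part1 0.63 [0.445 0.124 0.036] [296. 181.]
part1 0.56 [0.507 0.176 0.033] [312. 201.]
part1 0.55 [0.519 0.124 0.03 ] [295. 203.]
part1 0.49 [0.455 0.156 0.025] [306. 187.]
part1 0.38 [0.487 0.117 0.037] [293. 193.]
brick [ 0.4613 -0.1789 -0.1312] err 0.13 n 473
brick [ 0.4722 -0.118  -0.138 ] err 0.13 n 454
brick [ 0.4819 -0.0529 -0.1468] err 0.10 n 450
```

View pics/end.png

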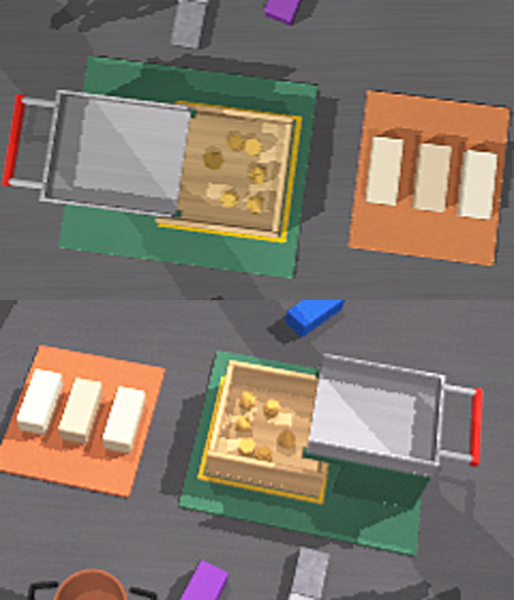

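All six fittings are in the box on its square, the tray is level and empty, and three bricks lie flat on the slab.

```bash
python3 -c "
from bench import ctrl
print(ctrl.sign_off())"
```

```text
the job is handed in; nothing more can be done
None
```

I handed the job in at about 58 s: all six fittings are in the box on its square, the three firebricks lie flat side by side on the slab, the tray is empty and level, and the jar, pot, brush and look-alike bricks were not touched (the box was knocked aside once, and I set it back before tipping).

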